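Discard the one vial from the cluttered tray

ROBOT

A 6-joint arm with a two-finger parallel gripper is mounted at the origin on a cart in front of the work surface, level with it; the furniture and walls round the work are solid. World frame = base frame: x ahead of the robot, y to its left, z up, the work surface at z = 0. Lengths are in m, angles in rad, forces in N, time in s.
With the tool pointing down it reaches from about 0.35 to 0.85 m from the base axis. Payload 8.1 kg.
Tool frame: the origin (TCP) lies at the very end of the fingers, on their centre line; the grasp point (between the pads) lies robot.grip_point_offset behind it (robot.grip_point_offset is the distance from the TCP to the grasp point, in m); z points along the fingers, y is the line along which they close (so a half turn about z gives the same grasp; the last joint's range is limited). The gripper opens to 93 mm and grips with 3 to 60 N. Pads are 15 mm wide; open, the fingers measure 128 mm over their backs; the gripper's body (75 mm by 188 mm) begins 65 mm behind the grasp point.
Start: joints at [-1.316, 0.13, 1.488, -0, 1.523, -0.085], TCP at [0.2, -0.566, 0.179] pointing down, gripper open.
Joint ranges: [-2.96, 2.96], [-0.89, 2.26], [0.02, 2.5], [-1.34, 4.48], [0, 2.73], [-2.66, 2.66]. Speed limits (rad/s): [2.39, 2.39, 2.79, 3.14, 3.14, 3.14].

INTERFACE

Orientations are given as a rotation vector (axis times angle).
In Python, from plant import robot, eyes gives the robot as it stands. The module is installed in compiled form; this text tells all that it offers.
- The arm moves only by the tool apply_moves, never from a script. Its argument "steps" is one flat list of numbers, 7 for each row, row after row: the shift along the tool's x, y, z in units of 30 mm (1.0 is 30 mm), then the turn, a rotation vector about the tool's x, y, z in units of 6 degrees (1.0 is 6 degrees), then the opening in per cent of the stroke, from 0 (shut) to 100 (fully open). In form: [dx, dy, dz, ax, ay, az, fingers, dx, dy, dz, ax, ay, az, fingers, ...]. A call has 1 to 12 rows; each row shifts and turns the commanded pose from where the row before left it, along the tool's axes as they then stand; what a row does not reach is not made up. A row lasts 1/12 s, in which the tool goes at most 41.7 mm and 7.16 degrees, less where a joint would pass 70% of its speed; a pose out of reach is approached as far as the arm can. A call is refused whole if a number of a shift passes 1 or a number of a turn 1, either way. A call with a gripper value outside its range is refused whole. The fingers move at their own pace and stop on an object; "grip_force" is the grip in N (left out, the last holds). Time passes only in rows, so rows that do not move let the fingers close. It gives the time, the measured TCP pose, the force, the opening and the grip force at its end, in the units of the state.
- robot.read_state(): the state, without advancing time (a new reading comes with each control period).
- eyes.read_camera(name): name is "side" or "top"; returns the picture (420x560x3 uint8, red, green, blue); there is no depth.
- eyes.calibration(name): a dict with "K" (3x3 intrinsics, pixels), "k1" (the pictures are not rectified: a ray, as slopes to the right and down, at radius r is drawn at 1 + k1 r^2 times it, then the intrinsics apply), "R" (3x3) and "t" (3): a world point X has camera coordinates R X + t. Camera axes: x right, y down, z forward; pixel columns grow to the right and rows downward; lengths in m; the calibration is good to about 2 mm. A picture is of the moment at which its call begins. calibration takes no time and is no camera call.
- robot.close_job(): hands the job in; it is judged then, once.
Trained networks look in the newest picture that a camera, given by its name, has taken for a name from the list of things; names that differ only in an ending like _2 or _b are one class to them, and where a whole thing is asked for, a point or a joint stands for the part that bears it (a point fixed in the world has none). Each returns a list of dicts, best first, with "conf" (0 to 1); they miss things now and then, are a little off and sometimes report something else, mostly with a low value. They report only what shows in the picture. A call takes as long as a camera call. They do not tell look-alikes from the thing itself.
- eyes.search_frame(camera, thing): "rect" ([left, top, width, height] in pixels, round what is visible of it).
- eyes.place_of(camera, thing): "xy" ([column, row] in pixels: a listed point, or the origin of a listed thing).
The state is a dict: "t": time; "q": joint angles; "dq": joint speeds; "joint_torque": joint torques, N m; "tool_pos": TCP position; "orientation": TCP orientation; "force": force on the tool from outside, world axes, zero at the start; "wrist_torque": the same for the moment, N m; "opening": finger opening in m; "gripper_force": force on a finger pad.
Only numpy, scipy, OpenCV 4.12 (cv2) and the standard library are available. Lean on these libraries where they do the work, as an engineer would, in place of code of your own. Each camera call takes 0.05 s, during which the arm holds its last target. There are 200 camera calls.

TASK

One used glass vial has been left in the grey sorting tray, lying tight in a corner among the other things. Get it out of the tray, use it (held in the gripper) to push open the sprung flap in the top of the white glass-waste box, and let it drop inside so that the flap springs shut over it. Leave everything else in the tray, and do not knock over or push away the dropper bottle and the beaker that stand beside them.

Things in the scene. Friction and masses are not known exactly. Their poses are not given: they have to be found in the camera images.
- spent_vial: The target, the only vial in the tray: clear glass, black cap, 51 mm long, body 20 mm across (40 mm long), cap 17.6 mm across, 10 to 25 g. Origin at the centre of its bottom, z axis along it to the cap. It starts lying on the tray's floor along the tray's x, cap to the +x wall, in the left or right (+y or -y) corner there, side and cap 1 to 5 mm from the walls: no room for a finger between.
- vial_mid (a point): The middle of the vial's length, on its axis, 25.5 mm from the bottom. Pressed lightly on top (2 to 10 N) with a fingertip and stroked sideways, the vial rolls along under it, half as far as the finger travels.
- tray: Grey open sorting tray, fixed to the table, 240 mm (its x) by 220 mm (its y) outside, walls 5 mm thick and 40 mm high over the table, inner floor 5 mm over the table. Origin on the table under its centre.
- waste_box: White glass-waste box, fixed to the table, 120 mm (its x) by 155 mm (its y), 150 mm high, walls 4 mm, inner floor at 5 mm. Its top has an opening 90 mm (x) by 125 mm (y), centred, filled by the flap. Origin on the table under its centre; the hinge of the flap is on the +x side (away from the robot).
- mouth (a point): Centre of the opening, level with the box's top, 150 mm over the table.
- flap (a joint): Angle of the aluminium flap, rad: 0 shut (level, flush with the top of the box), positive as its free edge (on the -x side) swings down into the box, stop at 1.25. 86 mm from hinge to free edge, 121 mm wide; hinge line 44 mm from the mouth's centre to the box's +x, along its y. A spring shuts it: 2 to 8 N push it open; the vial's weight does not.
- eraser: White eraser in an olive card sleeve, 23 x 52 x 13 mm, origin at the centre of its underside; lies in the tray, in the other +x corner.
- clip_a: Black binder clip with wire handles, 34 x 32 x 34 mm, in the tray; origin at the centre of its underside.
- clip_b: Red binder clip with wire handles, 34 x 32 x 34 mm, in the tray; origin at the centre of its underside.
- loupe: Black loupe, 42 mm in diameter, 34 mm high, in the tray; origin at the centre of its underside.
- weight: Brass-coloured round weight with a knob, 49 mm in diameter, 49 mm high, in the tray; origin at the centre of its underside.
- tin: Round flat dark green tin, 64 mm in diameter, 23 mm high, in the tray; origin at the centre of its underside.
- dropper: Brown dropper bottle with a red rubber bulb, 52 mm in diameter, 139 mm high, standing loose beyond the gap between tray and box; origin at the centre of its underside. A bystander.
- glass_beaker: Small clear glass beaker, 53 x 59 mm, 67 mm high, standing loose on the robot's side of that gap; origin at the centre of its underside. A bystander.
Not all that is in view belongs to the job. Of the things that look like the waste_box, the smaller one is meant.

How it is judged:
On the way, in this order (a step that is already met when the one before it is completed fails the run):
1. the vial is held by the fingers clear above the tray (middle of the vial more than 70 mm over the table) (height (world z) of vial_mid above 0.07 m and contact force between the fingers and spent_vial above 0.5 N), for 0.2 s.
2. the flap is pushed open by more than 0.5 rad with the vial in the fingers at the opening (value of joint flap above 0.5 rad and contact force between the fingers and spent_vial above 0.5 N and horizontal distance between vial_mid and mouth below 0.06 m), for 0.1 s.
At the end, for the whole second after the job is handed in: The vial lies at rest inside the waste box (its middle within the box's walls and less than 120 mm over the table), the flap has sprung shut (under 0.06 rad), and the eraser, both clips, loupe, weight and tin are all still within the tray, their undersides less than 60 mm over the table (x of vial_mid in the frame of waste_box between -0.06 and 0.06 m and y of vial_mid in the frame of waste_box between -0.077 and 0.077 m and z of vial_mid in the frame of waste_box between 0 and 0.12 m and value of joint flap below 0.06 rad and linear speed of spent_vial below 0.03 m/s and x of eraser in the frame of tray between -0.12 and 0.12 m and y of eraser in the frame of tray between -0.11 and 0.11 m and height (world z) of each of eraser, clip_a, clip_b, loupe, weight, tin below 0.06 m and x of clip_a in the frame of tray between -0.12 and 0.12 m and y of clip_a in the frame of tray between -0.11 and 0.11 m and x of clip_b in the frame of tray between -0.12 and 0.12 m and y of clip_b in the frame of tray between -0.11 and 0.11 m and x of loupe in the frame of tray between -0.12 and 0.12 m and y of loupe in the frame of tray between -0.11 and 0.11 m and x of weight in the frame of tray between -0.12 and 0.12 m and y of weight in the frame of tray between -0.11 and 0.11 m and x of tin in the frame of tray between -0.12 and 0.12 m and y of tin in the frame of tray between -0.11 and 0.11 m); the robot touches nothing.
It fails at once if the dropper bottle or the beaker is shifted by more than 30 mm or tipped by more than 0.5 rad (distance of any of dropper, glass_beaker from where it was at the start of the episode above 0.03 m or angle between any of dropper, glass_beaker's own z axis and vertical above 0.5 rad).
It also fails if it takes over 67 s, if anything falls off the work surface, if the arm or the gripper's body presses on something with over 40 N, if the wrist force passes 120 N, or if a joint passes its speed limit or range.

## Working session

There is one attempt and no reset: what is moved stays moved. The work goes in short steps, Python scripts to look and compute and a tool call to move; the robot and the scene stay as the last step left them, time stands still between calls to the robot, and variables do not carry over. Pictures are saved under pics/ and viewed, at most 10 in all, crops included, and the job is handed in when it is done.

Besides the shell and the picture viewer there is one more tool, called as name(argument=value, ...) on one line, values as JSON. apply_moves: Moves the arm, as the interface text tells. Its arguments: {"type":"object","properties":{"steps":{"type":"array"},"grip_force":{"type":"number"}},"required":["steps"]}

```bash
mkdir -p pics; cat > h.py <<'E'
import numpy as np, cv2
from plant import robot, eyes
def ray(cam,px):
    c=eyes.calibration(cam);K=np.array(c["K"]);R=np.array(c["R"]);t=np.array(c["t"])
    d=np.array([(px[0]-K[0,2])/K[0,0],(px[1]-K[1,2])/K[1,1]]);u=d.copy()
    for _ in range(20): u=d/(1+c["k1"]*(u@u))
    return -R.T@t, R.T@np.array([u[0],u[1],1.])
def at(cam,px,z):
    o,d=ray(cam,px); return o+d*(z-o[2])/d[2]
def proj(cam,X):
    c=eyes.calibration(cam);p=np.array(c["R"])@np.array(X)+np.array(c["t"]);u=p[:2]/p[2];u=u*(1+c["k1"]*(u@u))
    K=np.array(c["K"]);return u*[K[0,0],K[1,1]]+K[:2,2]
def snap(cam,name,box=None,scale=1):
    im=eyes.read_camera(cam)
    if box: x,y,w,h=box; im=im[y:y+h,x:x+w]
    im=cv2.resize(im,None,fx=scale,fy=scale,interpolation=cv2.INTER_CUBIC)
    cv2.imwrite("pics/"+name,im[:,:,::-1])
E
python3 - <<'E'
from h import *
np.set_printoptions(precision=3,suppress=True)
a=eyes.read_camera("top");b=eyes.read_camera("side")
cv2.imwrite("pics/top0.png",a[:,:,::-1]);cv2.imwrite("pics/side0.png",b[:,:,::-1])
for cam in("top","side"):
  print(cam, "campos",ray(cam,(280,210))[0])
  for n,z in [("spent_vial",.015),("vial_mid",.015),("tray",0),("waste_box",0),("mouth",.15),("eraser",.005),("clip_a",.005),("loupe",.005),("weight",.005),("tin",.005),("dropper",0),("glass_beaker",0)]:
    for r in eyes.place_of(cam,n)[:3]: print(n,round(r["conf"],2),np.round(r["xy"],1),at(cam,r["xy"],z))
s=robot.read_state();print(s, robot.grip_point_offset)
E
```

```text
top campos [0.4   0.241 1.369]
spent_vial 0.58 [414.5 214. ] [ 0.521 -0.225  0.015]
vial_mid 0.51 [417.  204.1] [ 0.553 -0.235  0.015]
tray 0.96 [380.6 221.6] [ 0.499 -0.117  0.   ]
waste_box 0.57 [118.7 253.7] [0.409 0.736 0.   ]
waste_box 0.55 [279.2 230.2] [0.476 0.215 0.   ]
mouth 0.75 [282.5 224.4] [0.485 0.208 0.15 ]
mouth 0.74 [ 91.  254.6] [0.407 0.761 0.15 ]
eraser 0.42 [357.3 200.8] [ 0.568 -0.042  0.005]
clip_a 0.68 [415.7 203.2] [ 0.557 -0.234  0.005]
clip_a 0.64 [385.5 196.7] [ 0.58  -0.135  0.005]
clip_a 0.58 [360.5 224.1] [ 0.492 -0.05   0.005]
loupe 0.62 [352.2 242.6] [ 0.432 -0.02   0.005]
tin 0.82 [383.1 233.6] [ 0.459 -0.122  0.005]
tin 0.3 [281.3 224.5] [0.495 0.208 0.005]
dropper 0.59 [319.8 167.8] [0.681 0.077 0.   ]
glass_beaker 0.54 [305.6 267.6] [0.354 0.132 0.   ]
glass_beaker 0.38 [420.8 203.5] [ 0.557 -0.253  0.   ]
side campos [-0.126 -0.947  1.076]
waste_box 0.66 [276.7 231.7] [0.495 0.217 0.   ]
weight 0.56 [312.4 327.3] [ 0.397 -0.174  0.005]
glass_beaker 0.49 [273.6 232.7] [0.484 0.217 0.   ]
{'t': 1.3, 'q': array([-1.316,  0.13 ,  1.488,  0.   ,  1.523, -0.085]), 'dq': array([-0.   ,  0.001, -0.   , -0.   ,  0.   , -0.001]), 'joint_torque': array([  0.   , -55.976, -49.205,   0.077,   0.023,  -0.   ]), 'tool_pos': array([ 0.2  , -0.566,  0.179]), 'orientation': array([-3.096, -0.531, -0.   ]), 'force': array([-0.372, -0.582, -1.015]), 'wrist_torque': array([-0.046, -0.011,  0.037]), 'gripper_force': 0.0, 'opening': 0.09283211109432561} 0.0188
```

```bash
python3 - <<'E'
import cv2
a=cv2.imread("pics/top0.png");b=cv2.imread("pics/side0.png")
cv2.imwrite("pics/c1.png",cv2.resize(a[180:270,330:450],None,fx=6,fy=6,interpolation=cv2.INTER_CUBIC))
E
```

```text
(no output)
```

View pics/top0.png

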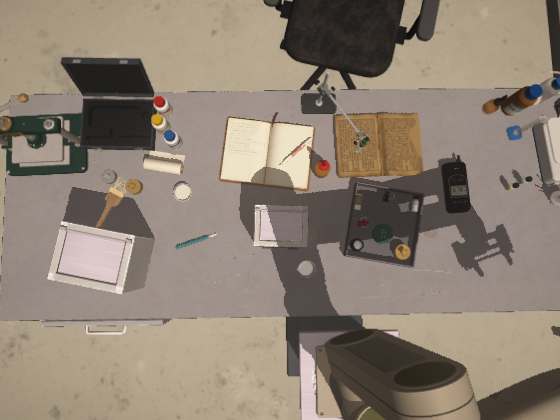

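View pics/side0.png

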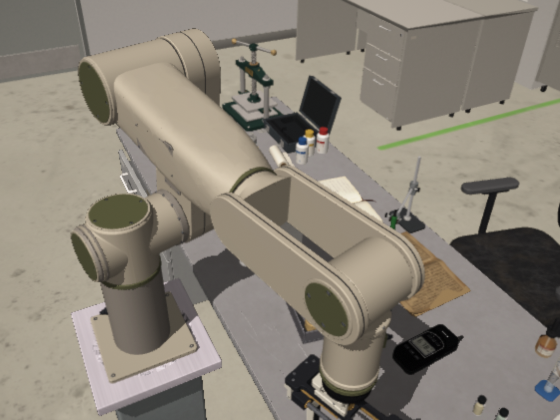

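```bash
sleep 0
```

```text
(no output)
```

View pics/c1.png

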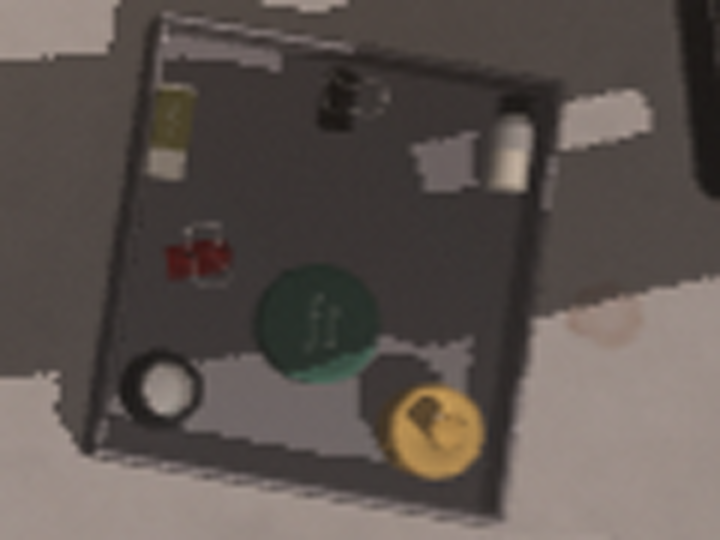

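The vial is the white/black-capped thing in the tray's upper-right (-y) corner at px (415,204), with the cap at the +x wall. Possible mix-ups:
- Vials outside the tray at right, about (512,182). Rejected, because they are not in the tray.
- Binder clips at (386,197) and (364,223).
- Eraser at (358,202).

The close crop shows a clear body with a black cap, so the choice holds. The smaller white box is at (280,226), and the bigger one at (90,255) is the look-alike. The beaker is at (306,268) and the dropper at (321,168).

```bash
python3 - <<'E'
from h import *
np.set_printoptions(precision=4,suppress=True)
f=lambda p:(330+(p[0]-2.5)/6,180+(p[1]-2.5)/6)
C=[at("top",f(p),.04) for p in [(160,18),(560,85),(498,515),(90,450)]]
for c in C: print(c)
C=np.array(C);print("ctr",C.mean(0),[np.linalg.norm(C[i]-C[i-1]) for i in range(4)])
e=(C[0]-C[3]+C[1]-C[2]);print("yaw",np.degrees(np.arctan2(e[1],e[0])))
print("cap",at("top",f((516,102)),.015),"bot",at("top",f((509,190)),.015), "cap side l/r",at("top",f((497,150)),.015),at("top",f((530,150)),.015))
a=cv2.imread("pics/top0.png")
cv2.imwrite("pics/c2.png",cv2.resize(a[190:280,240:340],None,fx=6,fy=6,interpolation=cv2.INTER_CUBIC))
E
```

```text
[ 0.6228 -0.0337  0.04  ]
[ 0.5834 -0.2468  0.04  ]
[ 0.3563 -0.2019  0.04  ]
[0.3941 0.0116 0.04  ]
ctr [ 0.4891 -0.1177  0.04  ] [np.float64(0.2331690469231702), np.float64(0.21671535410984757), np.float64(0.2314673747989021), np.float64(0.2168066923036628)]
yaw -11.20010996403323
cap [ 0.5779 -0.2314  0.015 ] bot [ 0.5299 -0.225   0.015 ] cap side l/r [ 0.5518 -0.2196  0.015 ] [ 0.5515 -0.2376  0.015 ]
```

View pics/c2.png

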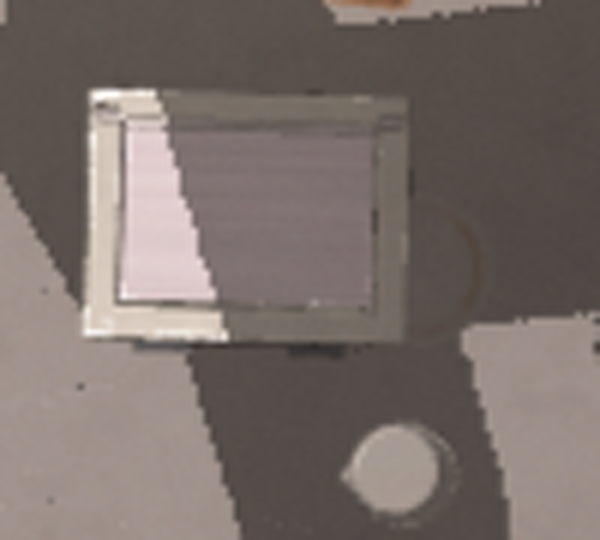

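The crop shows the small box with its top corners near crop (90,90), (408,97), (403,340) and (82,337), the hinge at the top (+x) and the beaker at (395,468). I'm moving above the vial with the fingers shut.

apply_moves(steps=[0.93,-0.42,0.12,0,0,0,0,0.93,-0.42,0.12,0,0,0,0,0.93,-0.42,0.12,0,0,0,0,0.93,-0.42,0.12,0,0,0,0,0.93,-0.42,0.12,0,0,0,0,0.93,-0.42,0.12,0,0,0,0,0.93,-0.42,0.12,0,0,0,0,0.93,-0.42,0.12,0,0,0,0,0.93,-0.42,0.12,0,0,0,0,0.93,-0.42,0.12,0,0,0,0,0.93,-0.42,0.12,0,0,0,0,0.93,-0.42,0.12,0,0,0,0], grip_force=20)

```text
t: 2.3
tool_pos: [0.4663, -0.3104, 0.1356]
orientation: [3.096, 0.531, 0.0]
force: [0.4, -0.0, 0.4]
opening: 0.0175
gripper_force: 0.0
```

apply_moves(steps=[0.93,-0.42,0.12,0,0,0,0,0.93,-0.42,0.12,0,0,0,0,0.93,-0.42,0.12,0,0,0,0,0,0,0,0,0,-1,0,0,0,0,0,0,-1,0,0,0,0,0,0,-1,0,0,0,0,0,0,-1,0,0,0,0,0,0,-1,0,0,0,0,0,0,-1,0,0,0,0,0,0,-1,0,0,0,0,0,0,-1,0,0,0,0,0,0,-1,0])

```text
t: 3.3
tool_pos: [0.5316, -0.248, 0.1248]
orientation: [2.513, 1.886, 0.0]
force: [0.1, -0.3, -0.3]
opening: 0.0004
gripper_force: 0.0
```

```bash
cat >> h.py <<'E'
from scipy.spatial.transform import Rotation as Ro
np.set_printoptions(precision=4,suppress=True)
def go(target=None,yaw=None):
    s=robot.read_state();R=Ro.from_rotvec(s["orientation"]).as_matrix()
    y=np.degrees(np.arctan2(R[1,0],R[0,0]))
    print("t",round(s["t"],2),"pos",np.array(s["tool_pos"]),"yaw",round(y,2),"tilt z",R[:,2],"F",np.array(s["force"]),"open",round(s["opening"],4),"gf",round(s["gripper_force"],2))
    if target is not None: print("shift units in tool",R.T@(np.array(target)-s["tool_pos"])/.03)
    if yaw is not None: print("az units",-(yaw-y)/6)
E
python3 - <<'E'
from h import *
go([.555,-.227,.05],78.8)
f=lambda p:(240+(p[0]-2.5)/6,190+(p[1]-2.5)/6)
C=np.array([at("top",f(p),.15) for p in [(90,90),(408,97),(403,340),(82,337)]])
print("box",C.mean(0),[np.linalg.norm(C[i]-C[i-1]) for i in range(4)]);e=(C[0]-C[3]+C[1]-C[2]);print("yaw",np.degrees(np.arctan2(e[1],e[0])))
O=np.array([at("top",f(p),.15) for p in [(123,118),(378,122),(372,308),(117,302)]]);print("opening",O.mean(0),[np.linalg.norm(O[i]-O[i-1]) for i in range(4)])
snap("top","t1.png",(330,180,120,90),6)
E
```

```text
t 3.3 pos [ 0.5316 -0.248   0.1248] yaw 73.77 tilt z [ 0. -0. -1.] F [ 0.1239 -0.3423 -0.2661] open 0.0004 gf 0.0
shift units in tool [0.8905 0.5528 2.4918]
az units -0.8387787409101909
box [0.4817 0.2139 0.15  ] [np.float64(0.11966099939304273), np.float64(0.15464743815695225), np.float64(0.11781491785368796), np.float64(0.15450748385417806)]
yaw -2.5589806630897387
opening [0.4833 0.213  0.15  ] [np.float64(0.08917557690388848), np.float64(0.1238570728840807), np.float64(0.09022252520370712), np.float64(0.1229300948582795)]
```

View pics/t1.png

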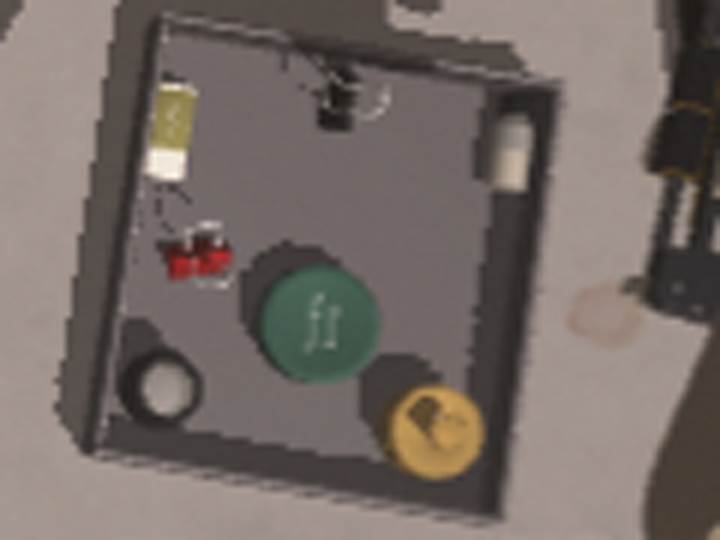

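The tray is unchanged. The vial is clearly visible at crop (512,152), lying close to the -y wall, and the gripper is off to the right at its height. Next I align and descend.

apply_moves(steps=[0,0,0,0,0,-0.84,0,0.79,0.57,0,0,0,0,0,0,0,0.8,0,0,0,0,0,0,0.8,0,0,0,0,0,0,0.8,0,0,0,0,0,0,0.66,0,0,0,0,0,0,0.1,0,0,0,0,0,0,0,0,0,0,0])

```text
t: 4.02
tool_pos: [0.5516, -0.2274, 0.0283]
orientation: [-2.432, -1.984, 0.002]
force: [-0.8, 0.0, 0.2]
opening: 0.0004
gripper_force: 0.0
```

```bash
python3 - <<'E'
from h import *
go([.553,-.228,.025],78.8)
E
```

```text
t 4.02 pos [ 0.5516 -0.2274  0.0283] yaw 78.42 tilt z [-0.0033  0.0017 -1.    ] F [-0.8417  0.039   0.248 ] open 0.0004 gf 0.0
shift units in tool [-0.0103  0.05    0.1082]
az units -0.06383567658303473
```

apply_moves(steps=[0,0,0.05,0,0,0,0,0,0,0.05,0,0,0,0,0,0,0,0,0,0,0])

```text
t: 4.27
tool_pos: [0.5542, -0.2288, 0.0285]
orientation: [2.431, 1.986, 0.002]
force: [-0.0, -0.1, 0.5]
opening: 0.0004
gripper_force: 0.0
```

apply_moves(steps=[0,0,0.05,0,0,0,0,0,0,0.05,0,0,0,0,0,0,0,0,0,0,0])

```text
t: 4.52
tool_pos: [0.5531, -0.2283, 0.0241]
orientation: [2.433, 1.988, 0.0]
force: [0.2, -0.1, 0.7]
opening: 0.0004
gripper_force: 0.0
```

apply_moves(steps=[0,0,0.03,0,0,0,0,0,0,0,0,0,0,0])

```text
t: 4.68
tool_pos: [0.553, -0.2282, 0.0229]
orientation: [-2.433, -1.988, 0.0]
force: [-0.4, -0.4, 0.3]
opening: 0.0005
gripper_force: 0.0
```

apply_moves(steps=[0,0,0.03,0,0,0,0,0,0,0,0,0,0,0])

```text
t: 4.85
tool_pos: [0.5529, -0.2281, 0.0219]
orientation: [-2.433, -1.988, 0.0]
force: [0.1, -0.4, -0.1]
opening: 0.0006
gripper_force: 0.0
```

apply_moves(steps=[0,0,0.03,0,0,0,0,0,0,0,0,0,0,0])

```text
t: 5.02
tool_pos: [0.553, -0.2281, 0.0211]
orientation: [-2.433, -1.988, 0.0]
force: [0.7, -0.9, -0.2]
opening: 0.0004
gripper_force: 0.0
```

```bash
python3 - <<'E'
from h import *
go()
p=proj("side",[.553,-.228,.02]);print(p, proj("top",[.553,-.228,.02]))
a=eyes.read_camera("top")[165:265,340:470];x,y=int(p[0]),int(p[1])
b=eyes.read_camera("side")[max(0,y-60):y+40,max(0,x-65):x+65]; print(y-60,x-65)
f=lambda i:cv2.resize(i,(390*1,300),interpolation=cv2.INTER_CUBIC)
cv2.imwrite("pics/t2.png",np.vstack([f(a),f(b)])[:,:,::-1])
E
```

```text
t 5.02 pos [ 0.553  -0.2281  0.0211] yaw 78.51 tilt z [-0.0001  0.0001 -1.    ] F [ 0.653 -0.893 -0.207] open 0.0004 gf 0.0
[375.3218 317.0163] [415.4752 203.9883]
257 310
```

View pics/t2.png

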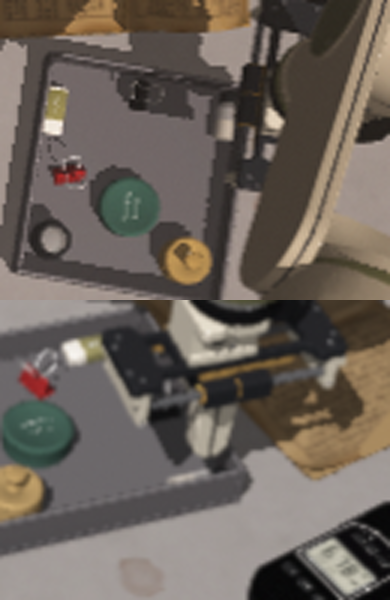

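```bash
python3 - <<'E'
from h import *
a=eyes.read_camera("top")[185:225,390:450]
b=eyes.read_camera("side")[285:330,345:405]
f=lambda i:cv2.resize(i,None,fx=12,fy=6 and 12,interpolation=cv2.INTER_CUBIC)[:300*2]
A=cv2.resize(a,(720,290),interpolation=cv2.INTER_CUBIC);A=cv2.resize(a,(400,267),interpolation=cv2.INTER_CUBIC);B=cv2.resize(b,(400,300),interpolation=cv2.INTER_CUBIC)
cv2.imwrite("pics/t3.png",np.vstack([A,B])[:,:,::-1])
E
```

```text
(no output)
```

View pics/t3.png

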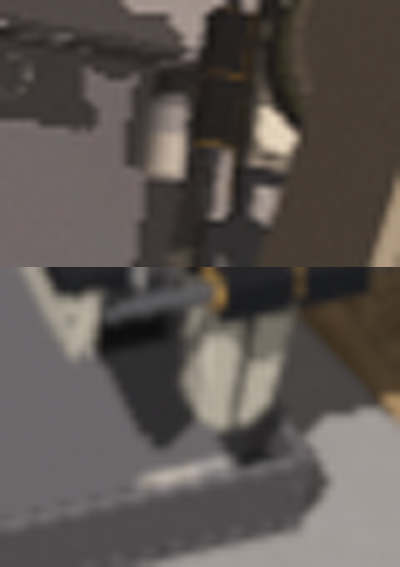

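```bash
python3 - <<'E'
from h import *
g=lambda p:((p[0]-345)*6.67,267+(p[1]-285)*6.67)
for n,X in [("corner rim",[.585,-.248,.04]),("corner rim top",[.5834,-.2468,.04])]: print(n,np.array(g(proj("side",X))))
for z in(.02,.04,.06,.1): print(z,np.array(g(proj("side",[.553,-.228,z]))),(proj("top",[.553,-.228,z])-[390,185])*6.67)
print("vial bot,cap",*[np.array(g(proj("side",X))) for X in([.528,-.2235,.015],[.578,-.2335,.015])])
for n in("spent_vial","vial_mid"):
  for c in("top","side"):
    for r in eyes.place_of(c,n)[:3]: print(c,n,r["conf"],r["xy"],at(c,r["xy"],.015))
E
```

```text
corner rim [307.1893 452.2384]
corner rim top [301.9485 451.5354]
0.02 [202.2461 480.5489] [169.9198 126.6521]
0.04 [208.7743 445.1774] [184.0644 121.7284]
0.06 [215.4119 409.1929] [198.6313 116.6573]
0.1 [229.0258 335.322 ] [229.11  106.046]
vial bot,cap [141.1127 503.3198] [261.1169 477.1305]
top spent_vial 0.4 [413.0, 213.8] [ 0.5216 -0.22    0.015 ]
side spent_vial 0.58 [366.4, 320.9] [ 0.5276 -0.2251  0.015 ]
side vial_mid 0.52 [373.6, 315.1] [ 0.5561 -0.2171  0.015 ]
```

apply_moves(steps=[0,0,0.03,0,0,0,0,0,0,0.03,0,0,0,0,0,0,0,0,0,0,0])

```text
t: 5.67
tool_pos: [0.5529, -0.2281, 0.0191]
orientation: [-2.432, -1.988, 0.0]
force: [0.4, -0.4, -0.5]
opening: 0.0001
gripper_force: 0.0
```

apply_moves(steps=[0,0,0.03,0,0,0,0,0,0,0.03,0,0,0,0,0,0,0,0,0,0,0])

```text
t: 5.92
tool_pos: [0.5529, -0.2281, 0.0173]
orientation: [-2.432, -1.988, 0.0]
force: [-0.6, -0.1, -0.7]
opening: 0.0006
gripper_force: 0.0
```

```bash
python3 - <<'E'
from h import *
go()
b=eyes.read_camera("side")[285:330,345:405]
print(b[20:36,26:44].mean(2).astype(int))
E
```

```text
t 5.92 pos [ 0.5529 -0.2281  0.0173] yaw 78.51 tilt z [-0.0003  0.0001 -1.    ] F [-0.5959 -0.078  -0.6943] open 0.0006 gf 0.0
[[ 52  86 129 160 172 166 167 164 135 109 145 164 166 157 116  64  64  68]
 [ 48  64 112 168 184 169 167 164 130 114 155 166 163 139  88  55  57  65]
 [ 47  52  91 153 179 169 167 163 130 122 161 163 146 104  60  49  64  73]
 [ 46  50  69 114 153 164 165 154 118 122 156 141 100  62  44  47  76  85]
 [ 51  68  86 101 125 143 151 139 104 105 114  88  56  43  42  56  87  99]
 [ 70  93 103 106 109 107 105  97  72  70  63  48  41  40  44  59  80  96]
 [ 94 104 105 106 105  99  82  62  50  50  45  40  39  41  52  66  73  87]
 [104 106 106 105 106 106  99  77  51  45  42  35  32  36  54  69  73  79]
 [106 108 109 111 115 123 130 114  71  44  34  31  34  40  55  72  84  93]
 [117 124 136 144 148 154 158 147 110  72  50  55  73  86  91  99 105 103]
 [158 164 171 167 153 144 136 134 117 100  92  96 103 101  93  90  91  90]
 [168 157 156 147 128 118 115 117 111  99  90  91  92  88  82  78  78  79]
 [137 127 127 121 107  96  92  93  90  84  80  78  79  79  79  77  78  81]
 [101  95  95  94  88  83  79  79  79  78  78  78  78  79  78  78  79  79]
 [ 84  80  79  80  79  79  78  78  78  78  79  78  78  78  78  78  78  75]
 [ 79  78  78  78  78  78  78  78  78  78  78  79  78  78  78  78  77  75]]
```

```bash
python3 - <<'E'
from h import *
def tri(pt,ps):
    A=[];b=[]
    for c,p in(("top",pt),("side",ps)):
        o,d=ray(c,p);d=d/np.linalg.norm(d);P=np.eye(3)-np.outer(d,d);A.append(P);b.append(P@o)
    A=np.vstack(A);b=np.hstack(b);x,*_=np.linalg.lstsq(A,b,rcond=None);return x,np.linalg.norm(A@x-b)
print(tri((423,201.2),(383.5,287.7)))
print("tip if z=.017",at("side",(377,309.8),.017),"z=.047",at("side",(377,309.8),.047))
a=eyes.read_camera("top")[185:225,390:450];cv2.imwrite("pics/t4.png",cv2.resize(eyes.read_camera("side")[250:330,320:430],(770,560),interpolation=cv2.INTER_CUBIC)[:,:,::-1])
E
```

```text
(array([ 0.5573, -0.222 ,  0.1172]), np.float64(0.011610303349142715))
tip if z=.017 [ 0.5737 -0.2073  0.017 ] z=.047 [ 0.5539 -0.2283  0.047 ]
```

View pics/t4.png

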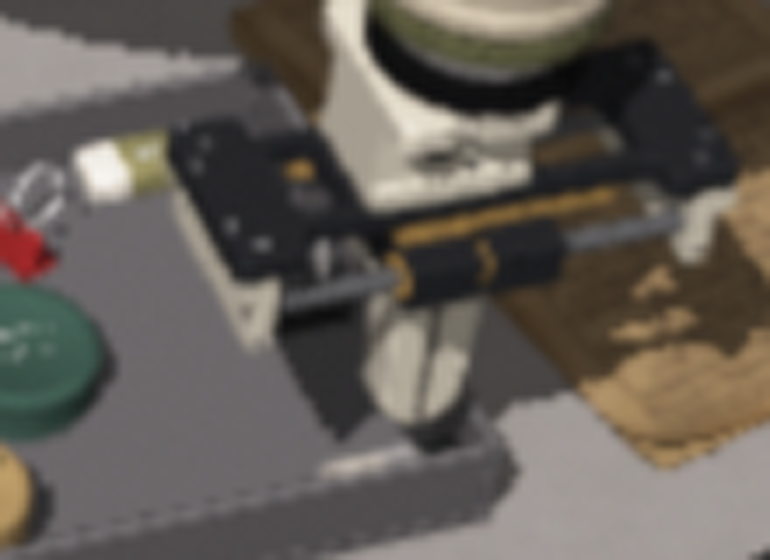

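The picture shows light fingertips ending visibly above the vial. The lit floor shows between the finger ends at (400,420) and the vial at (365,465), so the tips are higher than reported. I'll descend gently by force.

apply_moves(steps=[0,0,0.05,0,0,0,0,0,0,0.05,0,0,0,0,0,0,0.05,0,0,0,0,0,0,0.05,0,0,0,0,0,0,0,0,0,0,0])

```text
t: 6.48
tool_pos: [0.5527, -0.228, 0.0111]
orientation: [-2.432, -1.987, 0.001]
force: [0.1, 0.2, -1.1]
opening: 0.0006
gripper_force: 0.0
```

apply_moves(steps=[0,0,0.05,0,0,0,0,0,0,0.05,0,0,0,0,0,0,0,0,0,0,0])

```text
t: 6.73
tool_pos: [0.5528, -0.2281, 0.0083]
orientation: [-2.432, -1.988, 0.0]
force: [-0.5, -0.3, -0.3]
opening: 0.0004
gripper_force: 0.0
```

apply_moves(steps=[0,0,0.05,0,0,0,0,0,0,0.05,0,0,0,0,0,0,0,0,0,0,0])

```text
t: 6.98
tool_pos: [0.5528, -0.2281, 0.0052]
orientation: [-2.432, -1.988, 0.0]
force: [1.1, 0.1, 0.3]
opening: 0.0006
gripper_force: 0.0
```

apply_moves(steps=[0,0,0.05,0,0,0,0,0,0,0,0,0,0,0])

```text
t: 7.15
tool_pos: [0.5529, -0.2281, 0.0038]
orientation: [-2.432, -1.988, 0.0]
force: [0.7, 0.5, 0.1]
opening: 0.0006
gripper_force: 0.0
```

apply_moves(steps=[0,0,0.05,0,0,0,0,0,0,0,0,0,0,0])

```text
t: 7.32
tool_pos: [0.5529, -0.2281, 0.0024]
orientation: [-2.432, -1.988, 0.0]
force: [1.2, 0.3, -0.0]
opening: 0.0007
gripper_force: 0.0
```

```bash
python3 - <<'E'
from h import *
go()
b=eyes.read_camera("side")[285:330,345:405]
print(b[20:36,26:44].mean(2).astype(int))
E
```

```text
t 7.32 pos [ 0.5529 -0.2281  0.0024] yaw 78.51 tilt z [-0.0002  0.0001 -1.    ] F [ 1.1609  0.3464 -0.0013] open 0.0007 gf 0.0
[[ 90 129 140 160 176 169 167 164 135 108 136 156 165 167 137  73  64  68]
 [102 139 143 159 174 168 167 163 131 114 154 165 167 159 120  60  57  65]
 [105 140 146 159 171 168 168 163 130 121 161 167 165 146  97  54  64  74]
 [ 94 133 145 156 168 167 166 154 119 126 163 167 164 134  73  49  75  85]
 [ 79 120 146 159 167 167 165 142 112 136 164 167 165 129  58  48  80  99]
 [ 61  96 140 165 166 167 164 135 109 144 165 164 154 111  52  53  76  96]
 [ 56  85 138 166 168 167 164 133 117 155 163 146 111  72  45  56  72  86]
 [ 87  98 132 159 166 168 163 132 123 156 144 102  59  38  40  57  72  80]
 [103 108 120 137 152 163 159 131 117 128  97  53  33  37  45  65  83  92]
 [117 124 138 149 156 158 151 139 118  93  62  53  71  85  89  97 105 103]
 [158 164 172 167 154 139 127 127 116 100  92  95 103 101  93  90  91  89]
 [168 157 156 146 128 118 113 116 109  99  90  91  91  87  82  79  79  79]
 [137 127 127 121 107  96  92  93  90  84  79  79  80  80  78  78  79  81]
 [102  95  95  94  88  81  78  79  79  78  79  79  78  78  78  78  78  78]
 [ 84  80  79  80  79  79  78  78  78  78  78  78  78  78  78  78  78  76]
 [ 78  78  78  78  78  78  78  79  78  78  78  78  79  79  78  78  77  75]]
```

Reported z is below the tray floor with no contact, so the tool-height reading is biased by about -30 mm. The picture agrees. I'll keep going by force.

apply_moves(steps=[0,0,0.05,0,0,0,0,0,0,0.05,0,0,0,0,0,0,0,0,0,0,0])

```text
t: 7.62
tool_pos: [0.5528, -0.2281, -0.0008]
orientation: [-2.432, -1.988, 0.0]
force: [-0.7, 0.0, -0.0]
opening: 0.0003
gripper_force: 0.0
```

apply_moves(steps=[0,0,0.04,0,0,0,0,0,0,0,0,0,0,0])

```text
t: 7.78
tool_pos: [0.5529, -0.2281, -0.0018]
orientation: [-2.432, -1.988, 0.0]
force: [0.8, -0.2, 0.1]
opening: 0.0003
gripper_force: 0.0
```

apply_moves(steps=[0,0,0.04,0,0,0,0,0,0,0,0,0,0,0])

```text
t: 7.95
tool_pos: [0.5529, -0.2282, -0.003]
orientation: [-2.433, -1.988, 0.0]
force: [-0.2, 0.3, 0.1]
opening: 0.0006
gripper_force: 0.0
```

apply_moves(steps=[0,0,0.04,0,0,0,0,0,0,0,0,0,0,0])

```text
t: 8.12
tool_pos: [0.553, -0.2281, -0.0042]
orientation: [-2.433, -1.988, 0.0]
force: [-0.3, -0.2, 0.5]
opening: 0.0003
gripper_force: 0.0
```

apply_moves(steps=[0,0,0.04,0,0,0,0,0,0,0,0,0,0,0])

```text
t: 8.28
tool_pos: [0.5529, -0.2281, -0.0054]
orientation: [-2.432, -1.988, 0.0]
force: [-1.1, -0.0, -0.7]
opening: 0.0003
gripper_force: 0.0
```

apply_moves(steps=[0,0,0.03,0,0,0,0,0,0,0,0,0,0,0])

```text
t: 8.45
tool_pos: [0.553, -0.2282, -0.0062]
orientation: [-2.433, -1.988, 0.0]
force: [-0.7, -0.4, 0.5]
opening: 0.0008
gripper_force: 0.0
```

apply_moves(steps=[0,0,0.04,0,0,0,0,0,0,0,0,0,0,0])

```text
t: 8.62
tool_pos: [0.5529, -0.2281, -0.0075]
orientation: [-2.433, -1.988, 0.0]
force: [0.1, -0.5, -0.2]
opening: 0.0006
gripper_force: 0.0
```

apply_moves(steps=[0,0,0.04,0,0,0,0,0,0,0,0,0,0,0])

```text
t: 8.78
tool_pos: [0.5529, -0.2281, -0.0087]
orientation: [-2.432, -1.988, 0.0]
force: [-0.0, 0.4, -0.2]
opening: 0.0005
gripper_force: 0.0
```

```bash
python3 - <<'E'
from h import *
go()
b=eyes.read_camera("side")[285:330,345:405]
print(b[22:36,22:44].mean(2).astype(int))
E
```

```text
t 8.78 pos [ 0.5529 -0.2281 -0.0087] yaw 78.51 tilt z [-0.0003  0.0001 -1.    ] F [-0.0306  0.4174 -0.1549] open 0.0005 gf 0.0
[[ 46  47  48  60  96 132 150 162 167 168 167 162 127 107 130 133 146 146
  111  54  50  61]
 [ 47  47  49  67 110 142 157 164 164 167 167 154 120 123 154 158 162 145
   93  49  51  60]
 [ 47  47  51  79 122 144 160 169 165 167 165 143 113 136 164 166 164 133
   72  48  70  89]
 [ 47  47  51  86 127 146 163 173 167 168 164 134 109 144 165 168 166 131
   60  54  75  95]
 [ 47  47  51  78 119 145 169 180 169 168 164 133 118 155 166 166 156 113
   53  56  72  86]
 [ 47  47  48  63  96 131 166 180 169 168 163 131 124 161 167 164 137  80
   44  57  72  80]
 [ 47  50  55  72 101 126 159 176 169 166 154 119 124 161 164 160 123  59
   44  64  83  92]
 [ 52  71  92 104 119 134 159 173 168 163 146 114 127 151 142 130 110  90
   89  98 105 103]
 [ 80 111 141 152 158 166 172 171 163 149 121 105 115 126 118 113 109 102
   93  90  92  89]
 [136 161 176 177 168 158 154 146 134 123 110 109 106 101  92  92  93  88
   82  79  79  79]
 [135 148 156 149 136 127 126 121 108  96  91  92  90  85  79  79  79  79
   78  78  78  81]
 [115 120 124 114 102  95  96  94  89  82  79  79  79  79  79  78  78  78
   78  78  78  79]
 [ 96  93  94  90  85  80  79  80  79  79  78  78  78  78  78  78  79  78
   78  78  78  76]
 [ 82  79  79  80  79  78  78  79  78  78  78  78  78  78  78  79  78  78
   79  78  77  75]]
```

apply_moves(steps=[0,0,0.04,0,0,0,0,0,0,0,0,0,0,0])

```text
t: 9.0
tool_pos: [0.553, -0.2282, -0.0099]
orientation: [-2.433, -1.988, 0.0]
force: [-0.4, -0.1, 0.1]
opening: 0.0004
gripper_force: 0.0
```

apply_moves(steps=[0,0,0.04,0,0,0,0,0,0,0,0,0,0,0])

```text
t: 9.17
tool_pos: [0.5529, -0.2281, -0.0111]
orientation: [-2.433, -1.988, 0.0]
force: [-1.0, 0.1, -0.5]
opening: 0.0002
gripper_force: 0.0
```

apply_moves(steps=[0,0,0.04,0,0,0,0,0,0,0,0,0,0,0])

```text
t: 9.33
tool_pos: [0.5529, -0.2281, -0.0123]
orientation: [-2.432, -1.988, 0.0]
force: [-0.2, -0.3, 0.1]
opening: 0.0006
gripper_force: 0.0
```

```bash
python3 - <<'E'
from h import *
s=robot.read_state();print(s["joint_torque"],s["wrist_torque"],s["q"])
a=eyes.read_camera("top")[180:222,385:445];b=eyes.read_camera("side")[270:325,350:410]
A=cv2.resize(a,(600,420),interpolation=cv2.INTER_CUBIC)[80:380,:400];B=cv2.resize(b,(327,300),interpolation=cv2.INTER_CUBIC)
g=lambda i:(255*(i/255.)**.6).astype(np.uint8)
cv2.imwrite("pics/t5.png",g(np.hstack([A,B]))[:,:,::-1])
E
```

```text
[ -0.0094 -59.1398 -44.0897   0.0675  -0.0312   0.0004] [ 0.0236 -0.0188 -0.0709] [-0.477   0.2943  1.6644  0.      1.1833 -0.2765]
```

View pics/t5.png

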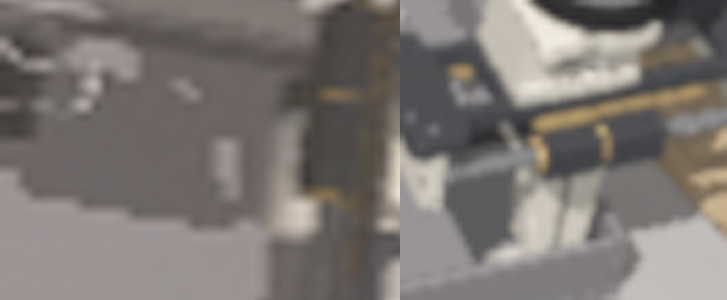

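The vial at left-panel (290,190) has not moved. In the side view the fingers are just passing behind the rim line and still above the vial, so I continue down.

apply_moves(steps=[0,0,0.05,0,0,0,0,0,0,0,0,0,0,0])

```text
t: 9.6
tool_pos: [0.553, -0.2281, -0.0138]
orientation: [-2.433, -1.988, 0.0]
force: [-0.1, 0.5, 0.3]
opening: 0.0004
gripper_force: 0.2
```

apply_moves(steps=[0,0,0.05,0,0,0,0,0,0,0,0,0,0,0])

```text
t: 9.77
tool_pos: [0.5537, -0.2287, -0.014]
orientation: [2.432, 1.987, 0.001]
force: [-2.2, 0.5, 7.0]
opening: 0.0006
gripper_force: 3.2
```

apply_moves(steps=[0,0,0.05,0,0,0,0,0,0,0,0,0,0,0])

```text
t: 9.93
tool_pos: [0.5542, -0.2291, -0.0141]
orientation: [2.431, 1.986, 0.001]
force: [-5.6, 1.0, 15.5]
opening: 0.0004
gripper_force: 7.5
```

apply_moves(steps=[0,0,0.05,0,0,0,0,0,0,0,0,0,0,0])

```text
t: 10.1
tool_pos: [0.5546, -0.2296, -0.0143]
orientation: [2.43, 1.986, 0.001]
force: [-9.3, 2.2, 24.3]
opening: 0.0004
gripper_force: 12.2
```

apply_moves(steps=[0,0,-0.1,0,0,0,0,0,0,0,0,0,0,0])

```text
t: 10.27
tool_pos: [0.5539, -0.2287, -0.0138]
orientation: [2.431, 1.987, 0.001]
force: [-0.0, -0.3, 0.6]
opening: 0.0002
gripper_force: 0.4
```

apply_moves(steps=[0.1,0,0,0,0,0,0,0.1,0,0,0,0,0,0,0.1,0,0,0,0,0,0,0,0,0,0,0,0,0])

```text
t: 10.6
tool_pos: [0.5561, -0.2193, -0.0141]
orientation: [2.431, 1.987, 0.002]
force: [0.2, 0.5, 8.1]
opening: 0.0006
gripper_force: 4.0
```

```bash
cat >> h.py <<'E'
def vial():
    for n in("spent_vial","vial_mid"):
      for c in("top","side"):
        for r in eyes.place_of(c,n)[:3]: print(c,n,round(r["conf"],2),np.round(r["xy"],1),at(c,r["xy"],.015))
def vis():
    eyes.read_camera("top");eyes.read_camera("side");vial()
E
python3 -c "
from h import *
go();vis()"
```

```text
t 10.6 pos [ 0.5561 -0.2193 -0.0141] yaw 78.53 tilt z [ 0.0021 -0.0007 -1.    ] F [0.1869 0.5278 8.1159] open 0.0006 gf 3.97
top spent_vial 0.36 [412.6 212.3] [ 0.5265 -0.2189  0.015 ]
top spent_vial 0.22 [354.9 245.8] [ 0.4214 -0.0269  0.015 ]
side spent_vial 0.56 [364.2 319.7] [ 0.5249 -0.2192  0.015 ]
top vial_mid 0.49 [415.  205.3] [ 0.5493 -0.228   0.015 ]
side vial_mid 0.57 [372.8 313.8] [ 0.5568 -0.2125  0.015 ]
```

The vial rolled about 5 mm with no side force, so the finger is on the vial (true height is the reading plus 39 mm). I continue stroking.

apply_moves(steps=[0.1,0,0,0,0,0,0,0.1,0,0,0,0,0,0,0,0,0,0,0,0,0])

```text
t: 11.15
tool_pos: [0.5572, -0.2134, -0.0142]
orientation: [2.431, 1.987, 0.002]
force: [-0.3, 0.1, 7.0]
opening: 0.0005
gripper_force: 3.7
```

apply_moves(steps=[0.1,0,0,0,0,0,0,0.05,0,0,0,0,0,0,0,0,0,0,0,0,0])

```text
t: 11.4
tool_pos: [0.5579, -0.2091, -0.0143]
orientation: [2.431, 1.987, 0.001]
force: [-0.4, 0.1, 7.0]
opening: 0.0006
gripper_force: 3.7
```

apply_moves(steps=[0,0,-0.2,0,0,0,0,0,0,-0.1,0,0,0,0,-0.45,0,0,0,0,0,0,0,0,0.15,0,0,0,0,0,0,0.15,0,0,0,0,0,0,0,0,0,0,0])

```text
t: 11.9
tool_pos: [0.5549, -0.2234, -0.0143]
orientation: [2.432, 1.986, 0.001]
force: [-3.3, -0.4, 9.3]
opening: 0.0006
gripper_force: 4.7
```

```bash
python3 -c "
from h import *
go();vis()"
```

```text
t 11.9 pos [ 0.5549 -0.2234 -0.0143] yaw 78.45 tilt z [ 0.0014 -0.0009 -1.    ] F [-3.3225 -0.3591  9.3398] open 0.0006 gf 4.72
top spent_vial 0.39 [409.6 212.9] [ 0.5247 -0.209   0.015 ]
side spent_vial 0.4 [363.  318.7] [ 0.524 -0.215  0.015]
top vial_mid 0.58 [414.6 205.7] [ 0.548  -0.2266  0.015 ]
side vial_mid 0.47 [374.1 313.5] [ 0.5605 -0.2132  0.015 ]
```

apply_moves(steps=[0.1,0,0,0,0,0,0,0.1,0,0,0,0,0,0,0.1,0,0,0,0,0,0,0.1,0,0,0,0,0,0,0,0,0,0,0,0,0])

```text
t: 12.62
tool_pos: [0.5575, -0.2105, -0.0142]
orientation: [2.432, 1.987, 0.001]
force: [-0.9, 0.9, 10.7]
opening: 0.0004
gripper_force: 5.1
```

apply_moves(steps=[0.1,0,0,0,0,0,0,0.1,0,0,0,0,0,0,0.1,0,0,0,0,0,0,0,0,0,0,0,0,0])

```text
t: 12.95
tool_pos: [0.5593, -0.2017, -0.0142]
orientation: [2.432, 1.987, 0.001]
force: [-1.5, 1.0, 10.6]
opening: 0.0005
gripper_force: 5.3
```

```bash
python3 -c "
from h import *
go();vis()"
```

```text
t 12.95 pos [ 0.5593 -0.2017 -0.0142] yaw 78.5 tilt z [ 0.0013 -0.0004 -1.    ] F [-1.5287  0.9841 10.5983] open 0.0005 gf 5.34
top spent_vial 0.5 [407.  213.4] [ 0.5233 -0.2004  0.015 ]
side spent_vial 0.67 [360.4 316.8] [ 0.5217 -0.2065  0.015 ]
top vial_mid 0.51 [409.3 205.2] [ 0.5499 -0.2093  0.015 ]
side vial_mid 0.55 [373.4 309.5] [ 0.5671 -0.2008  0.015 ]
side vial_mid 0.55 [315.8 327.6] [ 0.3989 -0.1858  0.015 ]
```

apply_moves(steps=[0,0,-0.2,0,0,0,0,0,0,-0.1,0,0,0,0,-0.45,0,0,0,0,0,0,0,0,0.15,0,0,0,0,0,0,0.13,0,0,0,0,0,0,0,0,0,0,0])

```text
t: 13.75
tool_pos: [0.5545, -0.2148, -0.0162]
orientation: [-2.432, -1.985, 0.001]
force: [-0.2, 0.7, 0.8]
opening: 0.0001
gripper_force: 0.3
```

apply_moves(steps=[0.1,0,0,0,0,0,0,0.1,0,0,0,0,0,0,0.1,0,0,0,0,0,0,0.1,0,0,0,0,0,0,0.1,0,0,0,0,0,0,0.1,0,0,0,0,0,0,0,0,0,0,0,0,0])

```text
t: 14.33
tool_pos: [0.5598, -0.1964, -0.0138]
orientation: [2.432, 1.989, 0.001]
force: [-2.9, 0.7, 5.5]
opening: 0.0002
gripper_force: 2.8
```

apply_moves(steps=[0,0,-0.2,0,0,0,0,0,0,-0.8,0,0,0,0,0,0,-0.9,0,0,0,0,0,0,0,0,0,0,0])

```text
t: 14.67
tool_pos: [0.5631, -0.1985, 0.0487]
orientation: [2.427, 1.984, 0.006]
force: [0.9, -0.5, 1.5]
opening: 0.0007
gripper_force: 0.0
```

```bash
python3 -c "
from h import *
go();vis()"
```

```text
t 14.67 pos [ 0.5631 -0.1985  0.0487] yaw 78.53 tilt z [ 0.0077 -0.0032 -1.    ] F [ 0.8911 -0.4576  1.5443] open 0.0007 gf 0.0
top spent_vial 0.54 [403.4 211.4] [ 0.53  -0.189  0.015]
top spent_vial 0.32 [397.1 251.3] [ 0.4014 -0.1624  0.015 ]
top spent_vial 0.2 [381.4 223.2] [ 0.4928 -0.1155  0.015 ]
side spent_vial 0.71 [314.4 324.5] [ 0.4009 -0.1754  0.015 ]
side spent_vial 0.53 [358.6 312. ] [ 0.5269 -0.1906  0.015 ]
side spent_vial 0.21 [340.2 272.8] [ 0.564  -0.0433  0.015 ]
top vial_mid 0.53 [408.9 204.5] [ 0.5522 -0.2081  0.015 ]
side vial_mid 0.57 [370.4 307.6] [ 0.5639 -0.1917  0.015 ]
```

apply_moves(steps=[0,0,-0.8,0,0,0,0,-0.9,0,0,0,0,1,50,-0.9,0,0,0,0,1,50,0,0,0,0,0,1,50,0,0,0,0,0,1,50,0,0,0,0,0,1,50,0,0,0,0,0,1,50,0,0,0,0,0,1,50,0,0,0,0,0,1,50,0,0,0,0,0,1,50,0,0,0,0,0,1,50,0,0,0,0,0,1,50])

```text
t: 15.97
tool_pos: [0.545, -0.2491, 0.0651]
orientation: [-3.122, -0.334, 0.003]
force: [0.7, 0.2, 0.5]
opening: 0.0463
gripper_force: 0.0
```

apply_moves(steps=[0,0,0,0,0,1,50,0,0,0,0,0,1,50,0,0,0,0,0,1,50,0,0,0,0,0,1,50,0,0,0,0,0,0,50])

```text
t: 16.38
tool_pos: [0.545, -0.2491, 0.0652]
orientation: [-3.124, 0.322, 0.003]
force: [0.2, -0.9, -0.2]
opening: 0.0464
gripper_force: 0.0
```

```bash
python3 -c "
from h import *
go();vis()
a=eyes.read_camera('top')[180:240,370:450];b=eyes.read_camera('side')[280:340,320:400]
f=lambda i:cv2.resize(i,(400,300),interpolation=cv2.INTER_CUBIC)
cv2.imwrite('pics/t6.png',np.hstack([f(a),f(b)])[:,:,::-1])
"
```

```text
t 16.38 pos [ 0.545  -0.2491  0.0652] yaw -11.78 tilt z [-0.0019  0.0011 -1.    ] F [ 0.2101 -0.9043 -0.1706] open 0.0464 gf 0.0
top spent_vial 0.65 [385.9 236.6] [ 0.4492 -0.1282  0.015 ]
top spent_vial 0.54 [404.4 211.1] [ 0.5309 -0.1923  0.015 ]
side spent_vial 0.71 [359.1 311.1] [ 0.5298 -0.1885  0.015 ]
side spent_vial 0.64 [362.4 289.5] [ 0.5831 -0.1266  0.015 ]
side spent_vial 0.59 [274.3 195.5] [0.568 0.378 0.015]
top vial_mid 0.57 [406.5 200.1] [ 0.5668 -0.201   0.015 ]
side vial_mid 0.61 [368.  303.9] [ 0.5658 -0.1778  0.015 ]
side vial_mid 0.27 [245.3 260.6] [0.3428 0.1227 0.015 ]
```

View pics/t6.png

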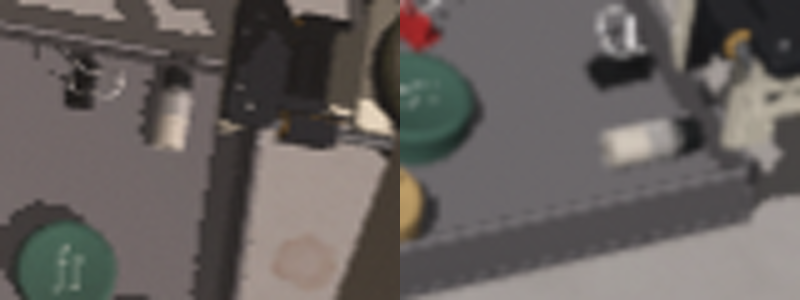

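The vial now lies free: top panel (172,110), side panel (650,142), cap still toward +x, with about 40 px clear to the -y wall. The black clip is to its left at (85,80).

```bash
python3 -c "
from h import *
c=at('top',(405.2,192.8),.015);b=at('top',(403.4,210),.015);print('top',c,b,np.linalg.norm(c-b),(b+c)/2)
c=at('side',(380.6,306.6),.015);b=at('side',(360.6,308.6),.015);print('side',c,b,np.linalg.norm(c-b),(b+c)/2)
m=[.555,-.196]
print('clip',at('top',(370+80/5-.4,180+90/5-.4),.02))
go([.555,-.196,.03],-9.5)
"
```

```text
top [ 0.5908 -0.1979  0.015 ] [ 0.5345 -0.1892  0.015 ] 0.05697714048669341 [ 0.5627 -0.1936  0.015 ]
side [ 0.5904 -0.2009  0.015 ] [ 0.5384 -0.183   0.015 ] 0.05499033499394273 [ 0.5644 -0.1919  0.015 ]
clip [ 0.5754 -0.1315  0.02  ]
t 16.78 pos [ 0.5458 -0.2495  0.0665] yaw -11.43 tilt z [-0.0001  0.0001 -1.    ] F [-0.2108  0.4337 -0.8611] open 0.046 gf 0.0
shift units in tool [-0.0526 -1.8101  1.2151]
az units -0.3216656219422432
```

apply_moves(steps=[-0.03,-0.91,0,0,0,0,40,-0.03,-0.91,0,0,0,0,40,0,0,0,0,0,0,40,0,0,0.8,0,0,0,40,0,0,0.8,0,0,0,40,0,0,0,0,0,0,40])

```text
t: 17.28
tool_pos: [0.5515, -0.1942, 0.0137]
orientation: [-3.124, 0.313, 0.011]
force: [-1.4, 0.6, -0.9]
opening: 0.0371
gripper_force: 0.0
```

```bash
python3 -c "
from h import *
go([.555,-.1955,-.032],-11.4);vis()"
```

```text
t 17.28 pos [ 0.5515 -0.1942  0.0137] yaw -11.43 tilt z [-0.0066  0.0028 -1.    ] F [-1.406   0.5609 -0.8955] open 0.0371 gf 0.0
shift units in tool [0.133  0.0225 1.5221]
az units -0.004329163463930641
side spent_vial 0.48 [359.5 310.1] [ 0.5328 -0.1861  0.015 ]
top vial_mid 0.41 [382.5 236. ] [ 0.4514 -0.1173  0.015 ]
side vial_mid 0.47 [321.6 286.4] [ 0.4882 -0.0663  0.015 ]
side vial_mid 0.42 [369.5 307.8] [ 0.5613 -0.1912  0.015 ]
```

apply_moves(steps=[0,0,0.5,0,0,0,40,0,0,0.5,0,0,0,40,0,0,0.3,0,0,0,40,0,0,0,0,0,0,40])

```text
t: 17.92
tool_pos: [0.5537, -0.1952, -0.022]
orientation: [-3.125, 0.315, 0.004]
force: [-0.6, 0.8, -0.4]
opening: 0.037
gripper_force: 0.0
```

apply_moves(steps=[0,0,0.15,0,0,0,40,0,0,0.15,0,0,0,40,0,0,0,0,0,0,40])

```text
t: 18.17
tool_pos: [0.5549, -0.1957, -0.0296]
orientation: [-3.126, 0.315, 0.0]
force: [0.5, -0.5, 0.2]
opening: 0.0375
gripper_force: 0.0
```

No contact, so I close gently.

apply_moves(steps=[0,0,0.05,0,0,0,40,0,0,0,0,0,0,0,0,0,0,0,0,0,0,0,0,0,0,0,0,0,0,0,0,0,0,0,0,0,0,0,0,0,0,0], grip_force=20)

```text
t: 18.67
tool_pos: [0.5552, -0.1958, -0.0306]
orientation: [3.126, -0.315, 0.001]
force: [-0.3, -0.9, 0.4]
opening: 0.0205
gripper_force: 20.0
```

```bash
python3 -c "
from h import *
go()"
```

```text
t 18.67 pos [ 0.5552 -0.1958 -0.0306] yaw -11.49 tilt z [ 0.0005 -0.0002 -1.    ] F [-0.3008 -0.8503  0.4033] open 0.0205 gf 20.0
```

Opening is 20 mm at 20 N, which matches the vial body. I lift it.

apply_moves(steps=[0,0,-0.3,0,0,0,0,0,0,-0.6,0,0,0,0,0,0,-0.9,0,0,0,0,0,0,-0.9,0,0,0,0,0,0,-0.9,0,0,0,0,0,0,-0.9,0,0,0,0,0,0,-0.9,0,0,0,0,0,0,-0.9,0,0,0,0,0,0,-0.9,0,0,0,0,0,0,0,0,0,0,0,0,0,0,0,0,0,0], grip_force=30)

```text
t: 19.58
tool_pos: [0.5564, -0.1963, 0.1883]
orientation: [3.124, -0.314, 0.008]
force: [-0.1, -0.4, -0.5]
opening: 0.0198
gripper_force: 30.0
```

```bash
python3 -c "
from h import *
go([.470,.2135,.18],-2.5);vis()
for r in eyes.place_of('side','mouth')[:2]: print('mouth side',r['conf'],at('side',r['xy'],.15))
for r in eyes.place_of('top','mouth')[:2]: print('mouth top',r['conf'],at('top',r['xy'],.15))
print(proj('side',[.555,-.196,.23]),proj('top',[.555,-.196,.23]))"
```

```text
t 19.58 pos [ 0.5564 -0.1963  0.1883] yaw -11.49 tilt z [ 0.0048 -0.0021 -1.    ] F [-0.1167 -0.3577 -0.4978] open 0.0198 gf 30.0
shift units in tool [ -5.5449 -12.8135   0.2342]
az units -1.498162349280827
side spent_vial 0.48 [370.3 252.7] [ 0.692  -0.0101  0.015 ]
side vial_mid 0.4 [380.2 244.9] [0.7401 0.006  0.015 ]
mouth side 0.68 [0.4374 0.8384 0.15  ]
mouth side 0.62 [0.4912 0.2088 0.15  ]
mouth top 0.69 [0.4874 0.2081 0.15  ]
mouth top 0.62 [0.407  0.7735 0.15  ]
[379.1434 248.1649] [429.7833 194.4305]
```

The vial is in the fingers: it is seen where (grip, z≈0.235) predicts. I carry it over the box.

apply_moves(steps=[-0.4,-0.91,0,0,0,0,0,-0.4,-0.91,0,0,0,0,0,-0.4,-0.91,0,0,0,0,0,-0.4,-0.91,0,0,0,0,0,-0.4,-0.91,0,0,0,0,0,-0.4,-0.91,0,0,0,0,0,-0.4,-0.91,0,0,0,0,0,-0.4,-0.91,0,0,0,0,0,-0.4,-0.91,0,0,0,0,0,-0.4,-0.91,0,0,0,0,0,-0.4,-0.91,0,0,0,0,0,-0.4,-0.91,0,0,0,0,0], grip_force=40)

```text
t: 20.98
tool_pos: [0.4784, 0.1554, 0.1848]
orientation: [3.126, -0.315, -0.001]
force: [0.2, -0.3, 0.1]
opening: 0.0196
gripper_force: 40.0
```

apply_moves(steps=[-0.4,-0.9,0,0,0,0,0,-0.4,-0.9,0,0,0,-0.5,0,0,0,0,0,0,-1,0,0,0,0,0,0,0,0,0,0,0,0,0,0,0])

```text
t: 21.4
tool_pos: [0.4661, 0.2117, 0.1847]
orientation: [3.14, -0.071, -0.001]
force: [0.6, -0.3, -0.5]
opening: 0.0196
gripper_force: 40.0
```

```bash
python3 -c "
from h import *
go([.467,.211,.15],-2.5);vis()
print(proj('side',[.474,.211,.23]),proj('top',[.474,.211,.23]))"
```

```text
t 21.4 pos [0.4661 0.2117 0.1847] yaw -2.6 tilt z [-0.0005 -0.0005 -1.    ] F [ 0.6207 -0.2829 -0.5011] open 0.0196 gf 40.0
shift units in tool [0.0318 0.0221 1.1567]
az units -0.017103398288049004
side spent_vial 0.67 [362.  291.7] [ 0.5773 -0.1331  0.015 ]
side spent_vial 0.46 [259.7 176.8] [0.5735 0.504  0.015 ]
side vial_mid 0.52 [271.5 171.8] [0.6265 0.5152 0.015 ]
[272.7036 173.1041] [282.2937 226.3279]
```

apply_moves(steps=[0,0,0.8,0,0,0,0,0,0,0.8,0,0,0,0,0,0,0.6,0,0,0,0,0,0,0.2,0,0,0,0,0,0,0.2,0,0,0,0,0,0,0.2,0,0,0,0])

```text
t: 22.2
tool_pos: [0.467, 0.2116, 0.1019]
orientation: [-3.141, 0.069, -0.002]
force: [-0.5, -1.5, 5.7]
opening: 0.0194
gripper_force: 40.0
```

apply_moves(steps=[0,0,0.2,0,0,0,0,0,0,0.2,0,0,0,0,0,0,0.2,0,0,0,0])

```text
t: 22.45
tool_pos: [0.4684, 0.2124, 0.0851]
orientation: [-3.139, 0.069, -0.007]
force: [-1.0, 0.3, 6.0]
opening: 0.0197
gripper_force: 40.0
```

apply_moves(steps=[0,0,0.2,0,0,0,0,0,0,0.2,0,0,0,0,0,0,0.2,0,0,0,0])

```text
t: 22.7
tool_pos: [0.4675, 0.2123, 0.0662]
orientation: [-3.14, 0.068, -0.004]
force: [-3.3, 0.2, 3.8]
opening: 0.0195
gripper_force: 40.0
```

apply_moves(steps=[0,0,0.2,0,0,0,0,0,0,0.15,0,0,0,0,0,0,0,0,0,0,0,0,0,0,0,0,0,0,0,0,0,0,0,0])

```text
invalid input
```

```bash
python3 -c "
from h import *
go()"
```

```text
t 22.7 pos [0.4675 0.2123 0.0662] yaw -2.49 tilt z [ 0.0024  0.0011 -1.    ] F [-3.2937  0.2227  3.7876] open 0.0195 gf 40.0
```

apply_moves(steps=[0,0,0.2,0,0,0,0,0,0,0.15,0,0,0,0,0,0,0,0,0,0,0,0,0,0,0,0,0,0])

```text
t: 23.03
tool_pos: [0.4652, 0.2116, 0.0536]
orientation: [3.14, -0.068, -0.004]
force: [-4.7, 1.0, 0.2]
opening: 0.0196
gripper_force: 40.0
```

apply_moves(steps=[0,0,0,0,0,0,50,0,0,0,0,0,0,50,0,0,0,0,0,0,50,0,0,0,0,0,0,50,0,0,0,0,0,0,50,0,0,0,0,0,0,50,0,0,0,0,0,0,50,0,0,0,0,0,0,50])

```text
t: 23.7
tool_pos: [0.4666, 0.2118, 0.0547]
orientation: [-3.141, 0.068, -0.001]
force: [-1.0, -0.0, 2.3]
opening: 0.0463
gripper_force: 1.2
```

```bash
python3 -c "
from h import *
go();vis()"
```

```text
t 23.7 pos [0.4666 0.2118 0.0547] yaw -2.49 tilt z [ 0.0004  0.0001 -1.    ] F [-1.0199 -0.0378  2.3357] open 0.0463 gf 1.22
top spent_vial 0.55 [384.  193.8] [ 0.5886 -0.1282  0.015 ]
side vial_mid 0.53 [247.7 257.2] [0.3553 0.133  0.015 ]
```

apply_moves(steps=[0,0,0,0,0,0,50,0,0,-0.4,0,0,0,50,0,0,-0.6,0,0,0,50,0,0,-0.8,0,0,0,50,0,0,-0.9,0,0,0,50,0,0,-0.9,0,0,0,50,0,0,-0.9,0,0,0,50,0,0,-0.9,0,0,0,50,0,0,-0.9,0,0,0,50])

```text
t: 24.75
tool_pos: [0.4662, 0.2115, 0.2456]
orientation: [3.141, -0.069, 0.001]
force: [0.5, 0.5, -0.1]
opening: 0.0464
gripper_force: 0.0
```

apply_moves(steps=[0,0.9,-0.5,0,0,0,50,0,0.9,0,0,0,0,50,0,0.9,0,0,0,0,50,0,0.9,0,0,0,0,50,0,0.9,0,0,0,0,50,0,0.9,0,0,0,0,50,0,0.9,0,0,0,0,50,0,0.9,0,0,0,0,50,0,0,0,0,0,0,50,0,0,0,0,0,0,50])

```text
t: 25.58
tool_pos: [0.4569, -0.0052, 0.2592]
orientation: [3.141, -0.073, 0.001]
force: [-0.2, -0.2, -0.1]
opening: 0.046
gripper_force: 0.0
```

```bash
python3 -c "
from h import *
go();a=eyes.read_camera('top').astype(float);b=cv2.imread('pics/top0.png')[:,:,::-1].astype(float)
m=lambda i:i[200:250:4,250:312:5].mean(2).astype(int)
print(m(a));print(m(b))
eyes.read_camera('side');vial()
for n in('dropper','glass_beaker','eraser','clip_a','loupe','weight','tin'):
  for r in eyes.place_of('top',n)[:3]: print(n,round(r['conf'],2),np.round(r['xy'],1))
"
```

```text
t 25.58 pos [ 0.4569 -0.0052  0.2592] yaw -2.66 tilt z [ 0.0006 -0.0001 -1.    ] F [-0.1814 -0.2057 -0.0657] open 0.046 gf 0.0
[[ 84  81  83  83  82  82  81  81  81  81 152 154 151]
 [ 82  96  69  83  83  83  82  83  80  82 150 150 150]
 [ 82 152 106 111 112 112 111 113 110 110 111 238 151]
 [ 82 235 100 120 120 120 121 120 108 110 104 131 151]
 [ 82 218  83 119 120 122 122 122 121 121 120 132 153]
 [ 82 214 107 122 122 123 122 122 121 121 119 131 150]
 [ 80 200 100 120 121 122 123 124 123 123 121 131 146]
 [ 80 110 108 118 117 118 120 120 121 120 121 131 156]
 [ 80 111 115 119 119 119 119 120 120 120 121 110 156]
 [ 79 110 117 116 116 119 119 120 121 123 122 110 156]
 [ 80 112 109 112  97 102  61 122 116 130 122 114 158]
 [ 80 111 112 112 111 110 110 112 111 111 112 158 151]
 [ 80  79  79  63  58  79  92 150  90  83  79 152 152]]
[[ 83  83  83  84  84  85  82  81  82  81  80  79  78]
 [ 85  97  89 101  83  82  82  81  80  80  80  78  78]
 [ 83 149 190 201 110 112 110 110 109 108 108 104  78]
 [ 83 232 126 212 120 119 118 118 105 105 101 105  77]
 [ 83 214 114 212 118 120 119 119 119 117 115 106  78]
 [ 82 217 129 214 121 120 120 119 118 117 116 105  76]
 [ 82 209 129 213 204 119 119 121 120 119 117 104  75]
 [ 82 200 153 209 210 116 117 118 117 117 117 106  80]
 [ 81 201 180 210 211 118 118 118 117 116 117 104  79]
 [140 200 193 208 209 116 117 117 118 117 118 107  81]
 [148 204 121 120 106 127 107 110 111 124 117 106  81]
 [150 205 204 206 207 203 109 109 108 108 108 107  78]
 [149 149 149 117 106  79  79  78  53  53  77  77  77]]
dropper 0.79 [320.3 171.1]
glass_beaker 0.69 [301.1 268.5]
eraser 0.66 [355.3 205.1]
loupe 0.44 [356.9 246. ]
weight 0.6 [398.2 252.9]
tin 0.17 [306.1 267.7]
```

The flap surface is uniformly level again, no vial shows anywhere in view, and the bystanders are where they were. I'm handing it in.

```bash
python3 -c "
from h import *
print(robot.close_job())"
```

```text
the job is handed in; nothing more can be done
None
```

I lifted the vial from the tray, pushed the flap open with it and dropped it in the smaller white box, then handed the job in at about 26 s; the top camera shows the flap shut and the dropper and beaker unmoved, but the hand-in gave no verdict and no camera saw inside the box.

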